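# Release the key that was left latched on the bench switch box

## Robot

A 6-joint arm with a two-finger parallel gripper is mounted at the origin on the work surface; the furniture and walls round the work are solid. World frame = base frame: x ahead of the robot, y to its left, z up, the work surface at z = 0. Lengths are in m, angles in degrees, forces in N, time in s.
With the tool pointing down it reaches from about 0.4 to 0.825 m from the base axis. Payload 7 kg.
Tool frame: the origin (TCP) lies on the centre line of the jaws, within the pads' length; the fingertips stand 11 mm ahead of it and the grasp point (between the pads) lies 8 mm behind it; z points along the fingers, y is the direction in which the jaws open and shut (so a half turn about z gives the same grasp; the last joint's range is limited). The gripper opens to 88 mm and grips with 3 to 60 N. Pads are 19 mm wide; open, the fingers measure 130 mm over their backs; the gripper's body (78 mm by 193 mm) begins 47 mm behind the grasp point.
Start: joints at [-51.331, 20.546, 0.682, 0, -70.136, -16.507], TCP at [0.255, -0.625, 0.238] pointing down, gripper open.
Joint ranges: [-176.03, 176.03], [-82.01, 121.73], [-58.28, 71.71], [-173.87, 95.51], [-174.79, -0.11], [-173.66, 173.66]. Speed limits (degrees/s): [136.94, 136.94, 172.46, 180, 180, 180].

## Interface

Orientations are given as [roll, pitch, yaw] about the fixed x, y, z axes, in that order (R = Rz(yaw) Ry(pitch) Rx(roll)).
In Python, from plant import ctrl, cams, order gives the robot as it stands.
- The arm moves only by the tool jog_arm, never from a script. Its argument "motion" is a list of rows, each an object with "offset": the shift along the tool's x, y, z in mm, a list of three; "roll": the turn about the tool's z in rad; "hand": the finger opening in mm, from 0 to 87.6. A call has 1 to 20 rows; each row is the pose to reach, as a shift and turn from the pose commanded when the call began, along the tool's axes at that moment; what a row does not reach only later rows make up. A row lasts 1/12 s, in which the tool goes at most 41.7 mm and 7.16 degrees, less where a joint would pass 70% of its speed; a pose out of reach is approached as far as the arm can. A call with a gripper value outside its range is refused whole. The fingers move at their own pace and stop on an object; the grip force is fixed at half the most. Time passes only in rows, so rows that repeat a pose let the fingers close. It gives the time, the measured TCP pose, the force and the opening at its end, in the units of the state.
- ctrl.get_obs(): the state, without advancing time (a new reading comes with each control period).
- cams.snapshot(name): name is "side" or "top"; returns a dict with "img" (400x640x3 uint8, red, green, blue), "K" (3x3 intrinsics, pixels), "cam_to_world" (4x4, takes a point from camera to world coordinates). Camera axes: x right, y down, z forward; pixel columns grow to the right and rows downward; lengths in m; the calibration is good to about 2 mm. A picture is of the moment at which its call begins. There is no depth.
- order.close_job(): hands the job in, once; it reports no verdict.
The state is a dict: "clock": time; "joint_pos": joint angles; "qvel": joint speeds; "tau": joint torques, N m; "tool_pos": TCP position; "orientation": TCP orientation; "force": force on the tool from outside, world axes, zero at the start; "moment": the same for the moment, N m; "opening": finger opening in m.
Only numpy, scipy, OpenCV 4.12 (cv2) and the standard library are available. Lean on these libraries where they do the work, as an engineer would, in place of code of your own. Each camera call takes 0.05 s, during which the arm holds its last target. There are 200 camera calls.

## Task

One of the four identical keys on the grey switch box was left latched down, so its circuit is still on. With a fingertip, tap the keys lightly, one after another and lifting off after each tap, until you have found the one that is latched; then press that key firmly so that it lets go and comes fully up. Do not push down any of the keys that are up, grasp nothing, and leave the other things on the bench where they are.

Things in the scene. Friction and masses are not known exactly. Their poses are not given: they have to be found in the camera images.
- switch_box: grey sheet-metal switch box fixed to the bench, 104 mm deep (x), 236 mm wide (y), its flat top 60 mm above the bench. Origin: centre of its underside; x points to its back (away from the robot; the cable gland is there), y to its left, z up. Four identical square ivory key caps, 26x26 mm, stand in a row along its y in black frames 34x34x3 mm; their centres are 50 mm apart. The top of a key that is up is 14 mm above the box's top; the top of the latched key is 10 mm above it.
- place_1 (a point): centre of key opening 1 of 4, counted from the left (+y) of the box, on the box's top surface (60 mm above the bench); the axis of the key there runs straight up through it
- place_2 (a point): centre of key opening 2 of 4, counted from the left (+y) of the box, on the box's top surface (60 mm above the bench); the axis of the key there runs straight up through it
- place_3 (a point): centre of key opening 3 of 4, counted from the left (+y) of the box, on the box's top surface (60 mm above the bench); the axis of the key there runs straight up through it
- place_4 (a point): centre of key opening 4 of 4, counted from the left (+y) of the box, on the box's top surface (60 mm above the bench); the axis of the key there runs straight up through it
- key_a (a joint): travel of the key that is latched at the start, in m: 0 = fully up, 0.004 = latched, 0.009 = bottom stop. Which of the four places it stands in differs from run to run and is not told. Under a light tap (below about 4.5 N) it does not give at all; pressed on, it goes down against a spring (0.4 N per mm) and lets go at about 6 mm of travel (about 2 mm below where it was latched, 5.5 to 7 N; press on to the stop to be sure), then rises to 0 when the finger is taken away
- key_b (a joint): travel of one of the three keys that are up at the start (place not told), in m: 0 = up, 0.009 = bottom stop. Its spring holds it up with 3 N, and pushed harder it gives way by 1 mm per 0.4 N and springs back; more than 4 mm counts as having been switched on
- key_c (a joint): travel of one of the three keys that are up at the start (place not told), in m: 0 = up, 0.009 = bottom stop. Its spring holds it up with 3 N, and pushed harder it gives way by 1 mm per 0.4 N and springs back; more than 4 mm counts as having been switched on
- key_d (a joint): travel of one of the three keys that are up at the start (place not told), in m: 0 = up, 0.009 = bottom stop. Its spring holds it up with 3 N, and pushed harder it gives way by 1 mm per 0.4 N and springs back; more than 4 mm counts as having been switched on
- egg_cup: bystander, loose, to be left alone: small white egg cup, 48 mm wide, 42 mm high; origin at the centre of its underside
- glaze_jar: bystander, loose, to be left alone: green glaze jar, 70 mm wide, 117 mm high; origin at the centre of its underside
- tile: bystander, loose, to be left alone: unglazed test tile lying flat, 60x42x8 mm; origin at the centre of its underside
- pencil: bystander, loose, to be left alone: yellow pencil lying flat, 126 mm long, 8 mm thick; origin at the centre of its underside
- loop_tool: bystander, loose, to be left alone: wooden loop tool lying flat, 150 mm long, 14 mm thick; origin at the centre of its underside
- yellow_lid: bystander, loose, to be left alone: jar lid with yellow glaze, 66 mm wide, 13 mm high; origin at the centre of its underside
- beaker: bystander, loose, to be left alone: tall white beaker, 68 mm wide, 150 mm high; origin at the centre of its underside

How it is judged (in metres and radians):
On the way, in this order (a step that is already met when the one before it is completed fails the run):
1. the latched key is tapped by a finger and stays latched (contact force between the fingers and key_a above 0.3 N and value of joint key_a between 0.003 and 0.006 m).
2. the finger is lifted off it, the key still latched (contact force between the fingers and key_a below 0.05 N and value of joint key_a between 0.003 and 0.006 m), for 0.1 s.
3. the latched key has been pressed, has let go and is up (value of joint key_a below 0.001 m), for 0.2 s.
At the end, for the whole second after the job is handed in: all four keys are up (within 1 mm of fully up), and every loose thing is within 20 mm of where it stood (value of joint each of key_a, key_b, key_c, key_d below 0.001 m and not (distance of egg_cup from where it was at the start of the episode above 0.02 m) and not (distance of glaze_jar from where it was at the start of the episode above 0.02 m) and not (distance of tile from where it was at the start of the episode above 0.02 m) and not (distance of pencil from where it was at the start of the episode above 0.02 m) and not (distance of loop_tool from where it was at the start of the episode above 0.02 m) and not (distance of yellow_lid from where it was at the start of the episode above 0.02 m) and not (distance of beaker from where it was at the start of the episode above 0.02 m)); the robot touches nothing.
It fails at once if a key that was up is pushed down more than 4 mm (value of joint any of key_b, key_c, key_d above 0.004 m).
It fails at once if a bystander is lifted, carried or pushed more than 20 mm (distance of any of egg_cup, glaze_jar, tile, pencil, loop_tool, yellow_lid, beaker from where it was at the start of the episode above 0.02 m).
It also fails if it takes over 48 s, if anything falls off the work surface, if the arm or the gripper's body presses on something with over 40 N, if the wrist force passes 120 N, or if a joint passes its speed limit or range.

## Working session

There is one attempt and no reset: what is moved stays moved. The work goes in short steps, Python scripts to look and compute and a tool call to move; the robot and the scene stay as the last step left them, time stands still between calls to the robot, and variables do not carry over. Pictures are saved under pics/ and viewed, about 8 in all and at most 12, crops included, and the job is handed in when it is done.

Besides the shell and the picture viewer there is one more tool, called after "Call:" as name(argument=value, ...) on one line, values as JSON. jog_arm: Moves the arm, as the interface text tells. Its arguments: {"type":"object","properties":{"motion":{"type":"array"}},"required":["motion"]}

```bash
mkdir -p pics; python3 - <<'E'
from plant import ctrl,cams
import cv2,numpy as np,pickle
d={}
for n in("top","side"):
    s=cams.snapshot(n);d[n]=s
    cv2.imwrite(f"pics/{n}0.png",s["img"][...,::-1]);print(n,s["K"].round(1).tolist(),s["cam_to_world"].round(3).tolist())
pickle.dump(d,open("d0.pkl","wb"))
print(ctrl.get_obs())
E
```

```text
top [[459.7, 0.0, 316.8], [0.0, 459.7, 196.9], [0.0, 0.0, 1.0]] [[0.026, -0.991, 0.132, 0.383], [-1.0, -0.024, 0.013, 0.096], [-0.01, -0.132, -0.991, 1.047], [0.0, 0.0, 0.0, 1.0]]
side [[376.3, 0.0, 320.1], [0.0, 376.3, 196.6], [0.0, 0.0, 1.0]] [[0.969, -0.068, 0.237, 0.262], [-0.246, -0.343, 0.907, -0.833], [0.019, -0.937, -0.349, 0.447], [0.0, 0.0, 0.0, 1.0]]
{'clock': 0.1, 'joint_pos': array([-5.13307429e+01,  2.05893373e+01,  6.38699776e-01, -1.85473102e-02,
       -7.01336591e+01, -1.65082696e+01]), 'qvel': array([-0.02561499, -0.05410955,  0.15590332,  0.02604676, -0.05869422,
       -0.02569937]), 'tau': array([-1.24420087e-03, -5.84163558e+01,  2.93751204e+01,  7.01564535e+00,
        1.01459402e-02, -4.75429351e-05]), 'tool_pos': array([ 0.25445985, -0.62475498,  0.23668869]), 'orientation': array([ 1.79914223e+02, -7.23792146e-03, -1.57845323e+02]), 'force': array([ 0.6755607 , -0.92223423, -0.83163921]), 'moment': array([ 0.0036841 , -0.03077891,  0.09481732]), 'opening': 0.08774380630154072}
```

View pics/top0.png

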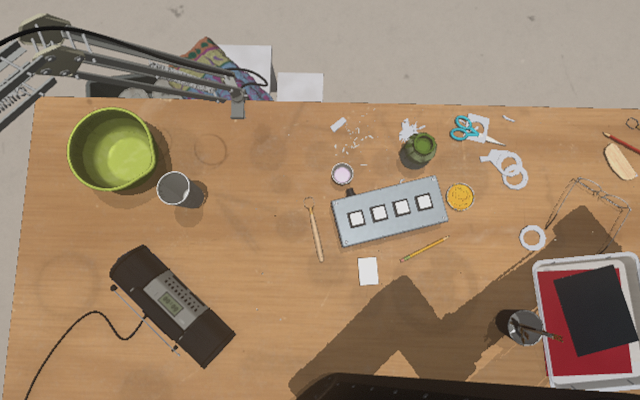

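View pics/side0.png

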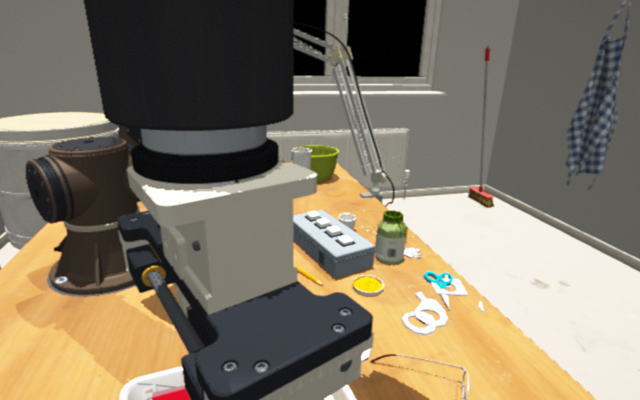

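```bash
cat > h.py <<'E'
import numpy as np,cv2
def ray(s,uv,z):
    T=s["cam_to_world"];d=T[:3,:3]@np.linalg.solve(s["K"],[uv[0],uv[1],1.]);o=T[:3,3]
    return o+d*(z-o[2])/d[2]
def keys(s):
    im=s["img"].astype(int);m=((im.min(2)>185)).astype(np.uint8)
    m[:185]=0;m[235:]=0;m[:,:340]=0;m[:,440:]=0
    n,l,st,c=cv2.connectedComponentsWithStats(m)
    return [(c[i],st[i,4],st[i,2:4]) for i in range(1,n) if st[i,4]>40]
E
python3 - <<'E'
import pickle,numpy as np,cv2
from h import *
d=pickle.load(open("d0.pkl","rb"));s=d["top"]
ks=sorted(keys(s),key=lambda k:k[0][0]);P=[]
for c,a,b in ks:
    p=ray(s,c,.074);P.append(p);print(c.round(1),a,b,p.round(4))
P=np.array(P);print(np.diff(P,axis=0).round(4));v=P[0]-P[-1];print("yaw of box",np.degrees(np.arctan2(-v[0],v[1])))
print("spacing",np.linalg.norm(v)/3)
cv2.imwrite("pics/top0z.png",cv2.resize(s["img"][140:280,290:490,::-1],None,fx=4,fy=4,interpolation=cv2.INTER_CUBIC))
for n,uv,z in(("jar",(420,145),.1),("lid",(460,197),.01),("cup",(342,174),.04)):print(n,ray(s,uv,z).round(3))
E
```

```text
[354.8 229.1] 308 [42 20] [0.4463 0.0267 0.074 ]
[356.1 218.1] 127 [13 13] [0.4696 0.0244 0.074 ]
[379.  212.3] 125 [13 13] [ 0.4832 -0.0239  0.074 ]
[401.6 206.7] 125 [14 14] [ 0.4964 -0.0718  0.074 ]
[423.9 201.3] 122 [13 13] [ 0.5092 -0.1192  0.074 ]
[[ 0.0234 -0.0023  0.    ]
 [ 0.0135 -0.0483  0.    ]
 [ 0.0132 -0.0479  0.    ]
 [ 0.0128 -0.0473  0.    ]]
yaw of box 23.32606303532777
spacing 0.05296917547130433
jar [ 0.625 -0.106  0.1  ]
lid [ 0.529 -0.215  0.01 ]
cup [0.57  0.055 0.04 ]
```

View pics/top0z.png

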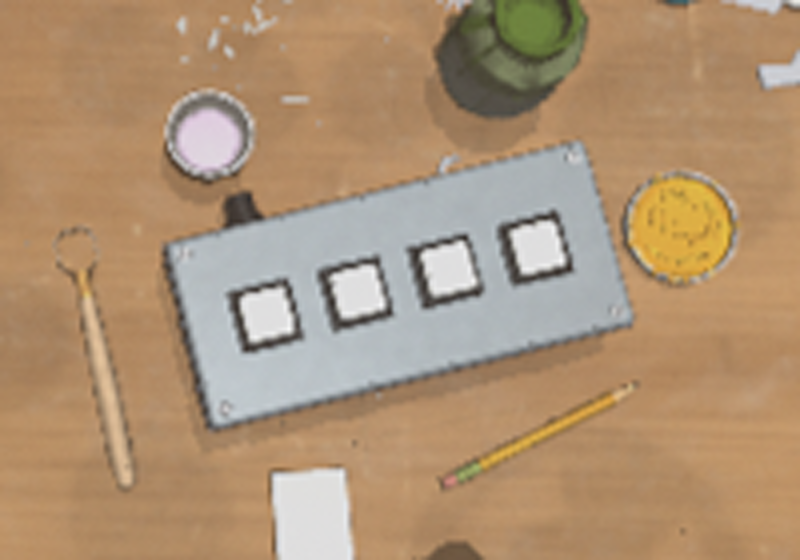

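Call:
jog_arm(motion=[{"offset": [-13, 11, 0], "roll": 0.0, "hand": 0}, {"offset": [-39, 34, 0], "roll": 0.02, "hand": 0}, {"offset": [-65, 57, 0], "roll": 0.04, "hand": 0}, {"offset": [-92, 80, 0], "roll": 0.06, "hand": 0}, {"offset": [-119, 104, 0], "roll": 0.08, "hand": 0}, {"offset": [-146, 127, 0], "roll": 0.1, "hand": 0}, {"offset": [-173, 151, 0], "roll": 0.118, "hand": 0}, {"offset": [-200, 174, 5], "roll": 0.118, "hand": 0}, {"offset": [-227, 198, 10], "roll": 0.118, "hand": 0}, {"offset": [-254, 221, 18], "roll": 0.118, "hand": 0}, {"offset": [-281, 245, 26], "roll": 0.118, "hand": 0}, {"offset": [-308, 268, 34], "roll": 0.118, "hand": 0}, {"offset": [-335, 292, 42], "roll": 0.118, "hand": 0}, {"offset": [-362, 315, 50], "roll": 0.118, "hand": 0}, {"offset": [-385, 336, 58], "roll": 0.118, "hand": 0}, {"offset": [-404, 353, 66], "roll": 0.118, "hand": 0}, {"offset": [-418, 365, 74], "roll": 0.118, "hand": 0}, {"offset": [-426, 372, 80], "roll": 0.118, "hand": 0}, {"offset": [-426, 372, 80], "roll": 0.118, "hand": 0}, {"offset": [-426, 372, 80], "roll": 0.118, "hand": 0}])

```text
clock: 1.77
tool_pos: [0.5084, -0.1198, 0.1571]
orientation: [180.0, -0.1, -164.5]
force: [0.0, -0.0, 0.6]
opening: 0.0003
```

Call:
jog_arm(motion=[{"offset": [0, 0, 15], "roll": 0, "hand": 0}, {"offset": [0, 0, 30], "roll": 0, "hand": 0}, {"offset": [0, 0, 42], "roll": 0, "hand": 0}, {"offset": [0, 0, 52], "roll": 0, "hand": 0}, {"offset": [0, 0, 58], "roll": 0, "hand": 0}, {"offset": [0, 0, 60], "roll": 0, "hand": 0}, {"offset": [0, 0, 60], "roll": 0, "hand": 0}, {"offset": [0, 0, 60], "roll": 0, "hand": 0}])

```text
clock: 2.43
tool_pos: [0.5091, -0.1202, 0.0981]
orientation: [-180.0, 0.0, -164.6]
force: [0.3, 0.3, -0.8]
opening: 0.0006
```

```bash
python3 - <<'E'
from plant import ctrl,cams
import cv2
s=cams.snapshot("side");cv2.imwrite("pics/side1.png",cv2.resize(s["img"][130:310,220:440,::-1],None,fx=3.3,fy=3.3,interpolation=cv2.INTER_CUBIC))
for i in range(3):
    o=ctrl.get_obs();print(o["force"].round(2),o["tool_pos"].round(4));cams.snapshot("top")
E
```

```text
[-0.85 -0.42 -0.11] [ 0.5093 -0.12    0.0982]
[-0.8   0.79  0.16] [ 0.5093 -0.12    0.0983]
[0.09 0.72 0.51] [ 0.5092 -0.1199  0.0982]
```

View pics/side1.png

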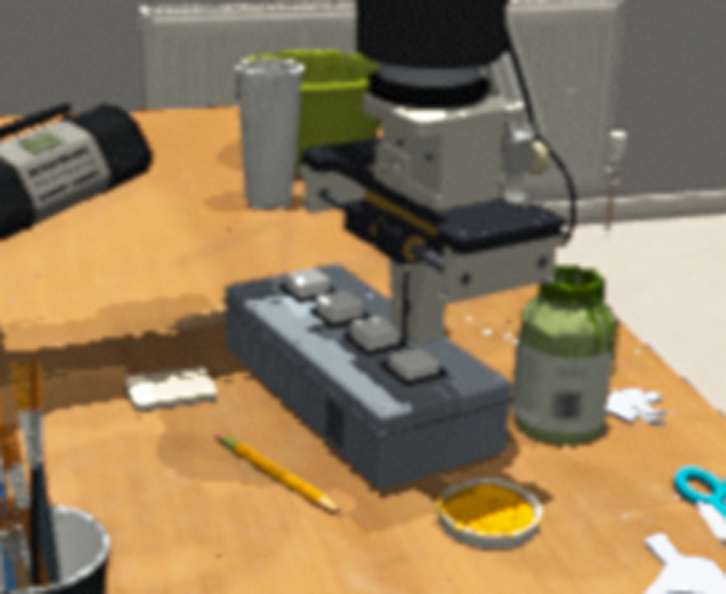

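The side crop shows the closed fingers over key 4: tip at about (420,335) in the crop, key top at (413,362). I'll check that offset by projecting both points.

```bash
cat >> h.py <<'E'
def proj(s,p):
    T=s["cam_to_world"];q=s["K"]@(T[:3,:3].T@(np.array(p)-T[:3,3]));return q[:2]/q[2]
E
python3 - <<'E'
import pickle
from h import *
s=pickle.load(open("d0.pkl","rb"))["side"]
f=lambda p:((proj(s,p)-[220,130])*3.3).round(0)
print("tip",f((.5092,-.12,.087)))
for k in((.4696,.0244),(.4832,-.0239),(.4964,-.0718),(.5092,-.1192)):print("key",f((*k,.074)),f((*k,.070)))
E
```

```text
tip [416. 334.]
key [309. 274.] [309. 279.]
key [342. 297.] [342. 302.]
key [377. 323.] [377. 328.]
key [415. 351.] [415. 356.]
```

Call:
jog_arm(motion=[{"offset": [0, 0, 4], "roll": 0, "hand": 0}, {"offset": [0, 0, 8], "roll": 0, "hand": 0}, {"offset": [0, 0, 11], "roll": 0, "hand": 0}, {"offset": [0, 0, 13], "roll": 0, "hand": 0}, {"offset": [0, 0, 14], "roll": 0, "hand": 0}, {"offset": [0, 0, 15], "roll": 0, "hand": 0}, {"offset": [0, 0, 15], "roll": 0, "hand": 0}, {"offset": [0, 0, 15], "roll": 0, "hand": 0}])

```text
clock: 3.3
tool_pos: [0.5088, -0.1199, 0.0825]
orientation: [-180.0, -0.0, -164.6]
force: [0.3, -0.2, 0.7]
opening: 0.0003
```

```bash
cat >> h.py <<'E'
def avg(n=8):
    from plant import ctrl,cams
    F=[];P=[]
    for i in range(n):
        cams.snapshot("top");o=ctrl.get_obs();F.append(o["force"]);P.append(o["tool_pos"])
    print("F",np.mean(F,0).round(2),"+-",(np.std(F,0)/n**.5).round(2),"P",np.mean(P,0).round(4),"t",o["clock"])
E
python3 -c "from h import *;avg()"
```

```text
F [-0.09  0.07  0.48] +- [0.17 0.14 0.15] P [ 0.5089 -0.1199  0.0827] t 3.7
```

Call:
jog_arm(motion=[{"offset": [0, 0, 0.5], "roll": 0, "hand": 0}, {"offset": [0, 0, 1], "roll": 0, "hand": 0}, {"offset": [0, 0, 1], "roll": 0, "hand": 0}])

```text
clock: 3.95
tool_pos: [0.5088, -0.1199, 0.0815]
orientation: [180.0, 0.0, -164.6]
force: [-0.5, -0.0, 0.6]
opening: 0.0004
```

```bash
python3 -c "from h import *;avg()"
```

```text
F [0.14 0.43 0.26] +- [0.12 0.2  0.13] P [ 0.5088 -0.1199  0.0816] t 4.35
```

Call:
jog_arm(motion=[{"offset": [0, 0, 0.4], "roll": 0, "hand": 0}, {"offset": [0, 0, 0.7], "roll": 0, "hand": 0}, {"offset": [0, 0, 0.7], "roll": 0, "hand": 0}])

```text
clock: 4.6
tool_pos: [0.5088, -0.1199, 0.0811]
orientation: [-180.0, 0.0, -164.6]
force: [-1.3, 0.9, 4.9]
opening: 0.0004
```

```bash
python3 -c "from h import *;avg()"
```

```text
F [-1.05  0.87  4.09] +- [0.16 0.16 0.15] P [ 0.5088 -0.1199  0.081 ] t 5.0
```

Key 4 gives 4 N only at tip height 70 mm, which is the latched level. I'll lift off and tap key 3 at the "up" level to confirm the height reference.

Call:
jog_arm(motion=[{"offset": [0, 0, -4], "roll": 0, "hand": 0}, {"offset": [0, 0, -12], "roll": 0, "hand": 0}, {"offset": [0, 0, -18], "roll": 0, "hand": 0}, {"offset": [0, 0, -18], "roll": 0, "hand": 0}, {"offset": [0, 10, -18], "roll": 0, "hand": 0}, {"offset": [0, 25, -18], "roll": 0, "hand": 0}, {"offset": [-1, 40, -18], "roll": 0, "hand": 0}, {"offset": [-1, 50, -18], "roll": 0, "hand": 0}, {"offset": [-1, 50, -18], "roll": 0, "hand": 0}, {"offset": [-1, 50, -14], "roll": 0, "hand": 0}, {"offset": [-1, 50, -10], "roll": 0, "hand": 0}, {"offset": [-1, 50, -7], "roll": 0, "hand": 0}, {"offset": [-1, 50, -5], "roll": 0, "hand": 0}, {"offset": [-1, 50, -4], "roll": 0, "hand": 0}, {"offset": [-1, 50, -3.3], "roll": 0, "hand": 0}, {"offset": [-1, 50, -3.3], "roll": 0, "hand": 0}, {"offset": [-1, 50, -3.3], "roll": 0, "hand": 0}])

```text
clock: 6.42
tool_pos: [0.4962, -0.0718, 0.0842]
orientation: [-180.0, -0.0, -164.6]
force: [-2.6, -0.9, 3.6]
opening: 0.0006
```

```bash
python3 -c "from h import *;avg()"
```

```text
F [-1.81 -1.76  3.02] +- [0.05 0.11 0.18] P [ 0.4965 -0.0716  0.0843] t 6.8167
```

Key 3 touches 3.3 mm higher at 3 N, so it is up, and key 4 is the latched one. Now I go back and press key 4 firmly.

Call:
jog_arm(motion=[{"offset": [0, 0, -5], "roll": 0, "hand": 0}, {"offset": [0, 0, -15], "roll": 0, "hand": 0}, {"offset": [0, 0, -15], "roll": 0, "hand": 0}, {"offset": [0, -10, -15], "roll": 0, "hand": 0}, {"offset": [0, -25, -15], "roll": 0, "hand": 0}, {"offset": [1, -40, -15], "roll": 0, "hand": 0}, {"offset": [1, -50, -15], "roll": 0, "hand": 0}, {"offset": [1, -50, -15], "roll": 0, "hand": 0}, {"offset": [1, -50, -10], "roll": 0, "hand": 0}, {"offset": [1, -50, -4], "roll": 0, "hand": 0}, {"offset": [1, -50, 0], "roll": 0, "hand": 0}, {"offset": [1, -50, 3], "roll": 0, "hand": 0}, {"offset": [1, -50, 5], "roll": 0, "hand": 0}, {"offset": [1, -50, 6.5], "roll": 0, "hand": 0}, {"offset": [1, -50, 7.5], "roll": 0, "hand": 0}, {"offset": [1, -50, 8.5], "roll": 0, "hand": 0}, {"offset": [1, -50, 9], "roll": 0, "hand": 0}, {"offset": [1, -50, 9], "roll": 0, "hand": 0}])

```text
clock: 8.32
tool_pos: [0.5083, -0.1196, 0.0762]
orientation: [-180.0, -0.0, -164.5]
force: [-7.2, 2.1, 16.0]
opening: 0.0006
```

Call:
jog_arm(motion=[{"offset": [0, 0, -6], "roll": 0, "hand": 0}, {"offset": [0, 0, -15], "roll": 0, "hand": 0}, {"offset": [0, 0, -25], "roll": 0, "hand": 0}, {"offset": [0, 0, -25], "roll": 0, "hand": 0}, {"offset": [0, 0, -25], "roll": 0, "hand": 0}, {"offset": [0, 0, -25], "roll": 0, "hand": 0}, {"offset": [0, 0, -25], "roll": 0, "hand": 0}, {"offset": [0, 0, -20], "roll": 0, "hand": 0}, {"offset": [0, 0, -15], "roll": 0, "hand": 0}, {"offset": [0, 0, -12], "roll": 0, "hand": 0}, {"offset": [0, 0, -10], "roll": 0, "hand": 0}, {"offset": [0, 0, -9], "roll": 0, "hand": 0}, {"offset": [0, 0, -9], "roll": 0, "hand": 0}, {"offset": [0, 0, -9], "roll": 0, "hand": 0}])

```text
clock: 9.48
tool_pos: [0.5085, -0.12, 0.0841]
orientation: [180.0, -0.0, -164.6]
force: [-2.6, 0.0, 4.1]
opening: 0.0009
```

```bash
python3 -c "from h import *;avg()"
```

```text
F [-2.5  -0.08  3.08] +- [0.16 0.13 0.19] P [ 0.5087 -0.12    0.0843] t 9.8833
```

Key 4 now meets the finger at the "up" level with about 3 N, the same as key 3. I'll lift clear and check.

Call:
jog_arm(motion=[{"offset": [0, 0, -10], "roll": 0, "hand": 0}, {"offset": [0, 0, -30], "roll": 0, "hand": 0}, {"offset": [0, 0, -55], "roll": 0, "hand": 0}, {"offset": [0, 0, -80], "roll": 0, "hand": 0}, {"offset": [0, 0, -100], "roll": 0, "hand": 0}, {"offset": [0, 0, -110], "roll": 0, "hand": 0}, {"offset": [0, 0, -110], "roll": 0, "hand": 0}, {"offset": [0, 0, -110], "roll": 0, "hand": 0}])

```text
clock: 10.55
tool_pos: [0.509, -0.1197, 0.1944]
orientation: [180.0, 0.1, -164.6]
force: [-0.0, -0.9, -0.3]
opening: 0.0005
```

```bash
python3 - <<'E'
from plant import ctrl,cams
import cv2
s=cams.snapshot("side");cv2.imwrite("pics/side2.png",cv2.resize(s["img"][130:310,220:440,::-1],None,fx=3.3,fy=3.3,interpolation=cv2.INTER_CUBIC))
from h import *;avg(4)
E
```

```text
F [-0.55 -0.38  0.13] +- [0.27 0.1  0.12] P [ 0.5082 -0.1199  0.193 ] t 10.8
```

View pics/side2.png

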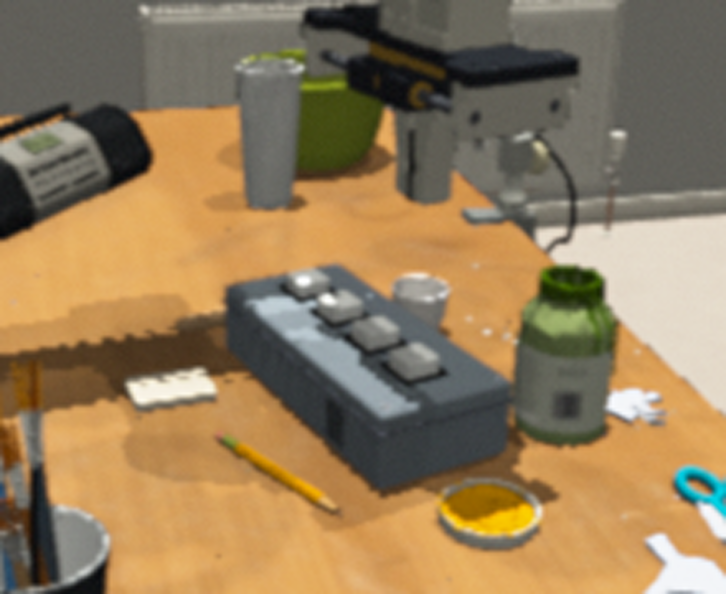

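The side crop shows all four keys standing equally high. Key 4's top is now at about (414,356), up from 362. The jar, lid, pencil and tile have not moved, and the gripper is clear.

```bash
python3 -c "from plant import order;print(order.close_job())"
```

```text
the job is handed in; nothing more can be done
None
```

The latched key was at place 4. I pressed it, it let go and came up, and I handed the job in at about 11 s of the 48 s allowed.

- **Finding it:** Tapped lightly, key 4 met the finger only at a tip height of about 70 mm, with about 4 N. Key 3 met it at about 73.3 mm with about 3 N, so it was up. I did not tap keys 1 and 2, because key 4 had already been found.
- **Releasing it:** I pressed key 4 to its stop (tip about 65 mm, 16 N) and lifted off. A second light tap met it at 73.3 mm with about 3 N, the same as key 3.
- **Last checks:** In the final side view all four keys stand equally high, and the bystanders in view look unmoved. The loop tool lay outside that picture and was not checked again. The gripper is clear, with only force noise left. No check failed or disagreed. My first key mask picked up one false blob at the box's edge, which I left out.

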